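# Unlock the finds case and hold its lid at 45 degrees

### The job

The bowl in the finds case is to be inspected: slide the small guard plate on the case's front fully to the left along its track, so that it clears the lid's tongue, then lift the lid, which has a bar handle, to 45 degrees. The lid would fall shut by itself, so finish still holding it there, steady, with the fingers; do not prop it up, and leave the bowl inside and the things round the case where they are.

Things in the scene. Friction and masses are not known exactly. Their poses are not given: they have to be found in the camera images.
- case: Plywood finds case fixed to the table, 200 (x) x 240 (y) x 100 mm high without lid, walls and floor 10 mm; ledge and track rail stand out in front to x = -153 mm. Case frame: origin under the centre of the box, x from the guard side to the hinge side (away from the robot at yaw 0), y to the left seen from the guard side, z up.
- pin_45 (a point): Outer end of the longer, thicker pin at 45 degrees on the steel protractor arc (radius 80 mm round the hinge axis, ticks every 15 degrees) on the case's right side: at 45 degrees the lid's underside is level with this pin. Case frame: x = +29 mm, y = -126 mm, z = 171 mm.
- guard (a joint): Travel of the guard plate in m along the case's +y (to the left): 0 at its right stop, 0.085 at its left stop (fully open). Starts at 0 to 0.02. The plate (47 x 70 x 4 mm, top 112 mm above the table) covers the lid's tongue and blocks the lid until it has moved about 0.06; it resists with about 1.5 N and stays where it is left.
- guard_knob (a point): Point on the axis of the guard plate's upright round black knob, 8 mm below its top; the knob is 16 mm in diameter over its upper 28 mm, its top is 146 mm above the table. In the case frame at x = -125 mm, y = -40 mm + travel, z = 138 mm.
- case_lid (a joint): Lid angle in rad: 0 shut, grows as the front edge rises, 45 degrees = 0.785, stop at 1.7. It falls shut from any angle under about 80 degrees when let go; no spring.
- lid_hinge (a point): The lid: wooden frame 200 x 236 x 10 mm with a clear pane, about 0.45 kg, hinged along the far upper rim (hinge axis along the case's y at x = +100 mm, z = 100 mm; this point is the middle of that axis and turns with the lid). Its x axis runs from the front edge to the hinge, z out of its upper face. A steel tongue 50 mm wide, 6 mm thick stands 25 mm out of its front edge, at y = -40 mm.
- lid_handle (a point): Middle of the lid's bar handle: a round steel bar 12 mm in diameter, along the case's y, 100 mm long on two posts at its ends, its axis 40 mm above the lid's upper face; in the lid's frame at x = -160 mm, z = +50 mm (shut: 150 mm above the table). The round bar can turn between the fingers as the lid swings.
- case_bowl: Restored bowl, 86 mm wide, 53 mm high, standing loose in the case; origin under its foot. Stays there.
- tape_roll: Bystander: roll of masking tape lying flat, 98 mm across, 25 mm high, left of the case; origin at the middle of its underside.
- jar: Bystander: brown jar with a blue screw cap, 47 mm wide, 81 mm high, right of the case; origin at the middle of its underside.
- sanding_block: Bystander: sanding block 50 x 76 x 28 mm, right of the case towards the back; origin at the middle of its underside.

How it is judged:
On the way:
1. the guard plate is slid fully to the left while the lid is still shut (value of joint guard above 0.078 m and value of joint case_lid below 0.1 rad), for 0.2 s.
At the end, for the whole second after the job is handed in: Guard plate fully left (within 7 mm of its stop); lid at 45 degrees within 5.7 degrees, at rest, held by the robot's fingers (more than 0.5 N on the lid) and touched by nothing loose; bowl, tape roll, jar and sanding block within 25 mm of where they were (value of joint guard above 0.078 m and value of joint case_lid between 0.685 and 0.885 rad and velocity of joint case_lid between -0.1 and 0.1 rad/s and contact force between the fingers and case_lid above 0.5 N and contact force between each of case_bowl, tape_roll, jar, sanding_block and case_lid below 0.2 N and distance of each of case_bowl, tape_roll, jar, sanding_block from where it was at the start of the episode below 0.025 m); the arm keeps its last pose, push and grip.
It fails at once if the lid is forced up while the guard plate still covers its tongue (value of joint case_lid above 0.12 rad and value of joint guard below 0.055 m).
It fails at once if the bowl in the case is shifted more than 25 mm (distance of case_bowl from where it was at the start of the episode above 0.025 m).
It fails at once if the tape roll is shifted more than 25 mm (distance of tape_roll from where it was at the start of the episode above 0.025 m).
It fails at once if the jar is shifted more than 25 mm (distance of jar from where it was at the start of the episode above 0.025 m).
It fails at once if the sanding block is shifted more than 25 mm (distance of sanding_block from where it was at the start of the episode above 0.025 m).
It also fails if it takes over 43 s, if anything falls off the work surface, if the arm or the gripper's body presses on something with over 40 N, if the wrist force passes 120 N, or if a joint passes its speed limit or range.

### The arm

A 7-joint arm with a two-finger parallel gripper is mounted at the origin on a cart in front of the work surface, level with it; the furniture and walls round the work are solid. World frame = base frame: x ahead of the robot, y to its left, z up, the work surface at z = 0. Lengths are in m, angles in rad, forces in N, time in s.
With the tool pointing down it reaches from about 0.4 to 0.85 m from the base axis. Payload 10.4 kg.
Tool frame: the origin (TCP) lies between the finger pads; the fingertips stand ahead of it and the grasp point (between the pads) lies 5 mm behind it (manip.tip_extent is the z of the fingertips in the tool frame, in m); z points along the fingers, y is the line along which they close (so a half turn about z gives the same grasp; the last joint's range is limited). The gripper opens to 85 mm and grips with 20 to 120 N. Pads are 22 mm wide; open, the fingers measure 114 mm over their backs; the gripper's body (76 mm by 85 mm) begins 54 mm behind the grasp point. The pads swing forward as they close: fully open they stand 13 mm farther back than shut.
Start: joints at [1.164, 0.332, -0.065, 1.46, 0.022, 1.35, -0.088], TCP at [0.234, -0.58, 0.245] pointing down, gripper open.
Joint ranges: [-2.6, 2.6], [-0.5, 2.12], [-1.47, 1.34], [0.16, 2.42], [-1.27, 4.41], [0.06, 2.06], [-2.6, 2.6]. Speed limits (rad/s): [2.22, 2.22, 2.79, 2.79, 3.14, 3.14, 3.14].

### API

Orientations are given as a unit quaternion [x, y, z, w].
In Python, from workcell import status, viewer, manip gives the robot as it stands.
- The arm moves only by the tool play_rows, never from a script. Its argument "plan" is one flat list of numbers, 7 for each row, row after row: the turn, a rotation vector about the tool's x, y, z in degrees, then the shift along the tool's x, y, z in m, then the opening, from 0 (shut) to 1 (fully open). In form: [ax, ay, az, dx, dy, dz, grip, ax, ay, az, dx, dy, dz, grip, ...]. A call has 1 to 20 rows; each row is the pose to reach, as a shift and turn from the pose commanded when the call began, along the tool's axes at that moment; what a row does not reach only later rows make up. A row lasts 1/8 s, in which the tool goes at most 62.5 mm and 10.7 degrees, less where a joint would pass 70% of its speed; a pose out of reach is approached as far as the arm can. A call with a gripper value outside its range is refused whole. The fingers move at their own pace and stop on an object; "squeeze" is the grip in N (left out, the last holds). Time passes only in rows, so rows that repeat a pose let the fingers close. It gives the time, the measured TCP pose, the force, the opening and the grip force at its end, in the units of the state.
- status.get_obs(): the state, without advancing time (a new reading comes with each control period).
- viewer.camera(name): name is "side" or "top" or "wrist"; returns the picture (384x512x3 uint8, red, green, blue); there is no depth.
- viewer.camera_model(name): a dict with "fx", "fy", "cx", "cy" (pixels), "R" (3x3) and "t" (3): a world point X has camera coordinates R X + t. Camera axes: x right, y down, z forward; pixel columns grow to the right and rows downward; lengths in m; the calibration is good to about 2 mm. A picture is of the moment at which its call begins: read the wrist's pose just before it. camera_model takes no time and is no camera call; for the wrist camera it gives the pose at the moment of the call.
- manip.hand_in(): hands the job in; it is judged then, once.
The state is a dict: "clock": time; "joint_pos": joint angles; "joint_velocities": joint speeds; "tau": joint torques, N m; "position": TCP position; "ee_rot": TCP orientation; "ft_force": force on the tool from outside, world axes, zero at the start; "torque": the same for the moment, N m; "grip_width": opening from 0.0 (shut) to 1.0 (fully open); "grasp_force": force on a finger pad.
Only numpy, scipy, OpenCV 4.12 (cv2) and the standard library are available. Lean on these libraries where they do the work, as an engineer would, in place of code of your own. Each camera call takes 0.05 s, during which the arm holds its last target. There are 200 camera calls.

## Working session

There is one attempt and no reset: what is moved stays moved. The work goes in short steps, Python scripts to look and compute and a tool call to move; the robot and the scene stay as the last step left them, time stands still between calls to the robot, and variables do not carry over. Pictures are saved under pics/ and viewed, at most 10 in all, crops included, and the job is handed in when it is done.

Besides the shell and the picture viewer there is one more tool, called after "Call:" as name(argument=value, ...), one argument or row to a line, values as JSON. play_rows: Moves the arm, as the interface text tells. Its arguments: {"type":"object","properties":{"plan":{"type":"array","items":{"type":"number"}},"squeeze":{"type":"number"}},"required":["plan"]}

```bash
ls; mkdir -p pics; python3 - <<'E'
from workcell import status, viewer, manip
import cv2
o=status.get_obs(); print(o, manip.tip_extent)
for n in("side","top"):
    cv2.imwrite(f"pics/{n}0.png",viewer.camera(n)[:,:,::-1]); print(n,viewer.camera_model(n))
E
```

```text
pics
{'clock': 0.0, 'joint_pos': array([ 1.16440889,  0.33288339, -0.06470395,  1.46093779,  0.02158517,
        1.3498955 , -0.08853782]), 'joint_velocities': array([ 0.00290169,  0.00194595, -0.00045014,  0.00178984,  0.00058291,
       -0.00080842, -0.00160785]), 'tau': array([ 4.95399781e-04, -6.25441146e+01,  4.93447250e-02, -3.91609097e+01,
        1.61624153e-02,  9.78079566e-03,  9.34498507e-05]), 'position': array([ 0.23389202, -0.57920421,  0.24451041]), 'ee_rot': array([ 9.81646145e-01,  1.90710083e-01, -1.60834116e-04, -6.96258154e-04]), 'ft_force': array([-0.1294909 ,  0.29025771,  0.69010211]), 'torque': array([ 0.01295074, -0.02643863, -0.02558168]), 'grasp_force': 0.0, 'grip_width': 0.9983547441249836} 0.014
side {'fx': 480.3767908623543, 'fy': 480.3767908623543, 'cx': 255.1039084616798, 'cy': 186.497310501863, 'R': array([[ 0.99943063, -0.02471118, -0.02297325],
       [-0.03353464, -0.65243617, -0.75710136],
       [ 0.00372029,  0.75744069, -0.65289338]]), 't': array([-0.62765883,  0.12538909,  1.19442582])}
top {'fx': 385.1328752230632, 'fy': 385.1328752230632, 'cx': 259.93475200684685, 'cy': 186.99218631340224, 'R': array([[-0.01746724, -0.99977891,  0.01170583],
       [-0.9965595 ,  0.01645993, -0.08122948],
       [ 0.08101884, -0.01308442, -0.99662668]]), 't': array([0.02021761, 0.62570005, 0.93180119])}
```

View pics/top0.png

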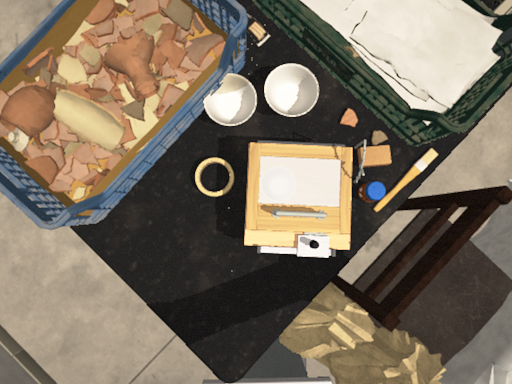

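View pics/side0.png

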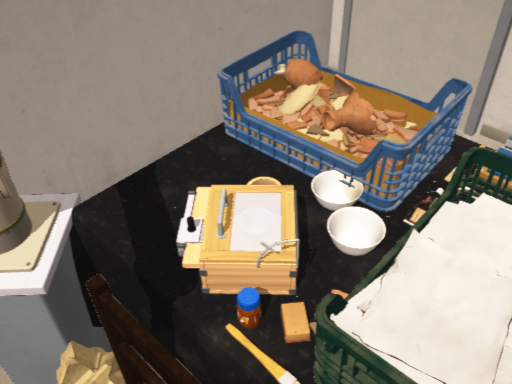

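The top view shows the case at about (300,195) px, the knob at (314,244) and the bar from (273,213) to (326,215). The side view shows the knob at (191,225) and the bar at (222,190)-(222,237). I'll enlarge both to fit the case pose.

```bash
python3 - <<'E'
import cv2,numpy as np
a=cv2.imread("pics/top0.png")[132:262,235:365];b=cv2.imread("pics/side0.png")[170:300,170:305]
f=lambda i:cv2.resize(i,(400,int(400*i.shape[0]/i.shape[1])),interpolation=cv2.INTER_CUBIC)[:385]
cv2.imwrite("pics/crop.png",np.hstack([f(a),f(b)]))
E
```

```text
(no output)
```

View pics/crop.png

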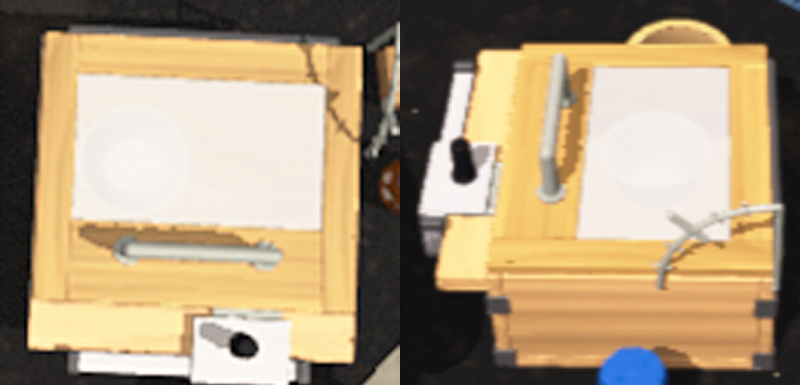

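The crop gives bar ends, knob top and lid corners in both views. I'll fit the case pose and guard travel to those.

```bash
cat > fit.py <<'E'
import numpy as np
from scipy.optimize import least_squares
from workcell import viewer
T=lambda u,v:(235+u/3.077,132+v/3.077)
S=lambda u,v:(170+(u-400)/2.963,170+v/2.963)
P=[("top",T(128,248),(-.06,.05,.15)),("top",T(275,256),(-.06,-.05,.15)),("top",T(244,344),"k"),
("top",T(45,32),(.1,.118,.11)),("top",T(362,45),(.1,-.118,.11)),("top",T(32,300),(-.1,.118,.11)),("top",T(357,310),(-.1,-.118,.11)),
("side",S(558,58),(-.06,.05,.15)),("side",S(548,188),(-.06,-.05,.15)),("side",S(461,145),"k"),
("side",S(490,270),(-.1,-.118,.11)),("side",S(775,265),(.1,-.118,.11)),("side",S(767,45),(.1,.118,.11)),("side",S(523,45),(-.1,.118,.11))]
M={n:viewer.camera_model(n) for n in("top","side")}
def proj(n,X):
    c=M[n];q=c["R"]@X+c["t"];return np.array([c["fx"]*q[0]/q[2]+c["cx"],c["fy"]*q[1]/q[2]+c["cy"]])
def world(p,L):
    c,s=np.cos(p[2]),np.sin(p[2]);return np.array([p[0]+c*L[0]-s*L[1],p[1]+s*L[0]+c*L[1],L[2]])
def res(p):
    return np.concatenate([proj(n,world(p,(-.125,-.04+p[3],.146) if L=="k" else L))-uv for n,uv,L in P])
if __name__=="__main__":
    r=least_squares(res,[.55,-.1,0,.01],loss="soft_l1",x_scale=.01);p=r.x;print(p.round(4),res(p).reshape(-1,2).round(1).tolist())
    print("knob",world(p,(-.125,-.04+p[3],.138)),"handle",world(p,(-.06,0,.15)))
E
python3 fit.py
```

```text
[ 0.6174 -0.0794 -0.0541  0.008 ] [[1.2, -0.1], [-0.2, -1.0], [0.5, 0.4], [-0.3, -0.8], [-0.3, -1.1], [0.5, 0.0], [-0.2, 0.6], [0.3, 1.4], [-0.1, -10.8], [-0.3, -1.1], [-1.5, -1.0], [0.7, 1.4], [-0.3, -0.2], [-1.1, -0.4]]
knob [ 0.49083021 -0.10461828  0.138     ] handle [ 0.55746619 -0.0761623   0.15      ]
```

```bash
python3 - <<'E'
import cv2,numpy as np
from fit import M
from workcell import viewer
Pm={n:np.array([[c["fx"],0,c["cx"]],[0,c["fy"],c["cy"]],[0,0,1]])@np.c_[c["R"],c["t"]] for n,c in M.items()}
for t,s in [((335,283),(95,280)),((314.3,244),(190.6,218.9)),((508,190),(95,280))]:
    X=cv2.triangulatePoints(Pm["top"],Pm["side"],np.array(t,float),np.array(s,float));X=X[:3]/X[3];print(X.ravel())
    for n in Pm:
        q=Pm[n]@np.r_[X.ravel(),1];print(n,q[:2]/q[2])
a=.3844;R=np.array([[np.cos(a),np.sin(a)],[np.sin(a),-np.cos(a)]])
print(R@(np.array([.4908,-.1046])-[.2339,-.5792]))
im=viewer.camera("wrist")[:,:,::-1];cv2.imwrite("pics/w0.png",np.hstack([im[::2,::2],cv2.imread("pics/side0.png")[256:384,0:256].repeat(1,0) if 0 else cv2.resize(cv2.imread("pics/side0.png")[256:384,60:316],(384,192))]))
E
```

```text
[ 0.327116   -0.18348651  0.04807995]
top [343.69331473 310.52669399]
side [115.80836013 279.14152952]
[ 0.49107093 -0.10404923  0.14224954]
top [314.30108686 244.00883944]
side [190.60581197 218.89978372]
[ 0.48426133 -0.42659781  0.36064008]
top [536.04761532 253.62886255]
side [148.56626061 272.70910018]
[ 0.41612878 -0.34362713]
```

View pics/w0.png

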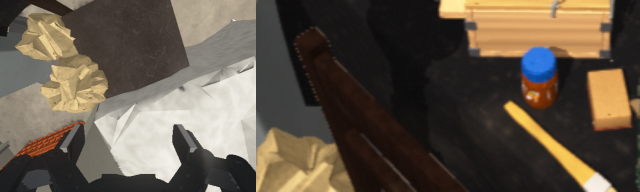

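```bash
python3 - <<'E'
import numpy as np
from fit import M,proj
c=M["side"]
for uv in ((92,282),(150,380)):
  d=c["R"].T@np.array([(uv[0]-c["cx"])/c["fx"],(uv[1]-c["cy"])/c["fy"],1]);o=-c["R"].T@c["t"]
  for z in (-.2,-.1,0,.1,.2,.3,.4,.5):
    X=o+d*(z-o[2])/d[2];print(uv,z,X.round(2),proj("top",X).round())
E
```

```text
(92, 282) -0.2 [ 0.17  0.01 -0.2 ] [262. 346.]
(92, 282) -0.1 [ 0.21 -0.07 -0.1 ] [291. 341.]
(92, 282) 0 [ 0.26 -0.15  0.  ] [327. 335.]
(92, 282) 0.1 [ 0.3  -0.23  0.1 ] [370. 328.]
(92, 282) 0.2 [ 0.34 -0.31  0.2 ] [425. 319.]
(92, 282) 0.3 [ 0.39 -0.39  0.3 ] [494. 308.]
(92, 282) 0.4 [ 0.43 -0.47  0.4 ] [587. 293.]
(92, 282) 0.5 [ 0.47 -0.55  0.5 ] [717. 272.]
(150, 380) -0.2 [ 0.37 -0.28 -0.2 ] [357. 275.]
(150, 380) -0.1 [ 0.4  -0.33 -0.1 ] [385. 271.]
(150, 380) 0 [ 0.42 -0.39  0.  ] [418. 266.]
(150, 380) 0.1 [ 0.44 -0.44  0.1 ] [460. 261.]
(150, 380) 0.2 [ 0.47 -0.49  0.2 ] [511. 254.]
(150, 380) 0.3 [ 0.49 -0.54  0.3 ] [577. 244.]
(150, 380) 0.4 [ 0.52 -0.6   0.4 ] [665. 232.]
(150, 380) 0.5 [ 0.54 -0.65  0.5 ] [788. 215.]
```

The frames show the chair back and bag below the start pose; the chair top at the post end is at about z = 0.12, so crossing at z ≈ 0.28 is safe.

Call:
play_rows(
  plan=[0,0,-10,0.03,-0.02,-0.05,0.5,0,0,-20,0.08,-0.06,-0.05,0.5,0,0,-30,0.13,-0.1,-0.05,0.5,0,0,-40,0.18,-0.14,-0.05,0.5,0,0,-50,0.23,-0.18,-0.05,0.5,0,0,-60,0.28,-0.22,-0.05,0.5,0,0,-65,0.33,-0.26,-0.05,0.5,0,0,-65,0.38,-0.31,-0.04,0.5,0,0,-65,0.416,-0.344,-0.02,0.5,0,0,-65,0.416,-0.344,0.0,0.5,0,0,-65,0.416,-0.344,0.0,0.5,0,0,-65,0.416,-0.344,0.0,0.5],
)

```text
clock: 1.65
position: [0.4909, -0.1059, 0.246]
ee_rot: [0.726, 0.688, -0.0, 0.0]
ft_force: [0.9, -0.4, 0.2]
grip_width: 0.502
grasp_force: 0.0
```

```bash
cat > see.py <<'E'
import numpy as np,cv2,sys
from workcell import status,viewer
from scipy.spatial.transform import Rotation as Ro
from fit import world
p=[.6174,-.0794,-.0541,.008]
o=status.get_obs();c=viewer.camera_model("wrist");im=viewer.camera("wrist")[:,:,::-1].copy()
R=Ro.from_quat(o["ee_rot"]).as_matrix()
print(o["clock"],o["position"],R[:,0].round(3),R[:,2].round(3),o["grip_width"],o["grasp_force"],o["ft_force"],o["joint_pos"].round(2))
for L in((-.125,-.04+p[3],.146),(-.06,.05,.15),(-.06,-.05,.15)):
    w=world(p,L);q=c["R"]@w+c["t"];u=(c["fx"]*q[0]/q[2]+c["cx"],c["fy"]*q[1]/q[2]+c["cy"]);print(w.round(4),np.round(u,1),"tool:",(R.T@(w-o["position"])).round(4))
    cv2.drawMarker(im,(int(u[0]),int(u[1])),(0,0,255),0,12)
cv2.imwrite(sys.argv[1],im)
E
python3 see.py pics/w1.png
```

```text
1.65 [ 0.490927   -0.10591824  0.24600495] [ 0.054  0.999 -0.   ] [ 0.    -0.001 -1.   ] 0.5022972482586732 0.0 [ 0.92722581 -0.39014127  0.15039679] [ 0.68  0.1  -0.59  1.75  0.06  1.31  0.02]
[ 0.4909 -0.1046  0.146 ] [256.3 191.9] tool: [ 0.0014 -0.0002  0.1   ]
[ 0.5602 -0.0262  0.15  ] [350.4  81.8] tool: [0.0834 0.0648 0.096 ]
[ 0.5548 -0.1261  0.15  ] [338.1 215. ] tool: [-0.0166  0.0648  0.096 ]
```

View pics/w1.png

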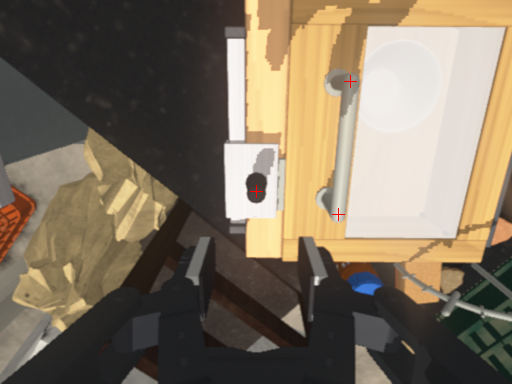

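The knob sits at (257,185) and the bar runs (350,80)-(340,212), so the fit agrees within a few mm. I'll go down on the knob and grip it.

Call:
play_rows(
  plan=[0,0,0,0.004,0,0.05,0.5,0,0,0,0.004,0,0.09,0.5,0,0,0,0.004,0,0.11,0.5,0,0,0,0.004,0,0.11,0.4,0,0,0,0.004,0,0.11,0,0,0,0,0.004,0,0.11,0,0,0,0,0.004,0,0.11,0,0,0,0,0.004,0,0.11,0,0,0,0,0.004,0,0.11,0],
  squeeze=40,
)

```text
clock: 2.82
position: [0.4912, -0.1014, 0.137]
ee_rot: [0.726, 0.688, -0.0, 0.001]
ft_force: [-5.0, -0.0, 6.6]
grip_width: 0.166
grasp_force: 39.2
```

Call:
play_rows(
  plan=[0,0,0,0.01,0,0,0,0,0,0,0.02,0,0,0,0,0,0,0.03,0,0,0,0,0,0,0.04,0,0,0,0,0,0,0.05,0,0,0,0,0,0,0.06,0,0,0,0,0,0,0.068,0,0,0,0,0,0,0.072,0,0,0,0,0,0,0.076,0,0,0,0,0,0,0.079,0,0,0,0,0,0,0.079,0,0,0],
)

```text
clock: 4.2
position: [0.496, -0.0219, 0.1369]
ee_rot: [0.725, 0.688, 0.0, 0.001]
ft_force: [-4.0, 0.4, 6.3]
grip_width: 0.169
grasp_force: 39.3
```

```bash
python3 see.py pics/w2.png
```

```text
4.2 [ 0.49601595 -0.02188299  0.13694147] [ 0.053  0.999 -0.001] [ 0.002 -0.001 -1.   ] 0.16867189373491112 39.33425496798009 [-4.03731473  0.37751573  6.27382061] [ 0.55  0.2  -0.65  1.9   0.14  1.08 -0.21]
[ 0.4909 -0.1046  0.146 ] [255.2 406.2] tool: [-0.0829 -0.0008 -0.009 ]
[ 0.5602 -0.0262  0.15  ] [402.5 281.1] tool: [-0.001   0.0643 -0.0129]
[ 0.5548 -0.1261  0.15  ] [374.3 437.2] tool: [-0.101   0.0642 -0.0129]
```

View pics/w2.png

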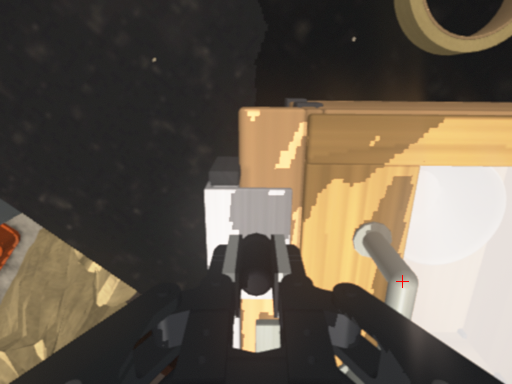

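The plate is near the left end of its track (its edge at (222,187) close to the track's end block at (222,170)), but there is no stop force yet. I'll push on.

Call:
play_rows(
  plan=[0,0,0,0.003,0,0,0,0,0,0,0.006,0,0,0,0,0,0,0.008,0,0,0,0,0,0,0.008,0,0,0],
)

```text
clock: 4.75
position: [0.4961, -0.0208, 0.1369]
ee_rot: [0.727, 0.686, -0.003, 0.003]
ft_force: [-5.1, -23.2, 9.4]
grip_width: 0.166
grasp_force: 39.5
```

The force of -23 N shows the plate is on its stop. I'll relax, release, rise and go over the bar.

Call:
play_rows(
  plan=[0,0,0,-0.007,0,0,0,0,0,0,-0.007,0,0,0.45,0,0,0,-0.007,0,0,0.45,0,0,0,-0.007,0,0,0.45,0,0,0,-0.007,0,-0.04,0.45,0,0,0,-0.007,0,-0.08,0.5,0,0,0,-0.03,0.03,-0.11,0.6,0,0,0,-0.06,0.064,-0.11,0.6,0,0,0,-0.06,0.064,-0.11,0.6,0,0,0,-0.06,0.064,-0.11,0.6],
)

```text
clock: 6.0
position: [0.5563, -0.0764, 0.245]
ee_rot: [0.725, 0.689, 0.0, -0.001]
ft_force: [-0.3, 0.7, 0.8]
grip_width: 0.601
grasp_force: 0.0
```

```bash
python3 see.py pics/w3.png
```

```text
6.0 [ 0.55629855 -0.07640111  0.24496173] [0.052 0.999 0.001] [-0.001  0.001 -1.   ] 0.6007256030573184 0.0 [-0.31738508  0.74895875  0.77232218] [ 0.58  0.25 -0.61  1.61  0.15  1.33 -0.11]
[ 0.4909 -0.1046  0.146 ] [178.6 230.4] tool: [-0.0316 -0.0638  0.099 ]
[ 0.5602 -0.0262  0.15  ] [258.5 130.4] tool: [0.0502 0.0014 0.095 ]
[ 0.5548 -0.1261  0.15  ] [257.9 252.5] tool: [-0.0498  0.0011  0.0949]
```

View pics/w3.png

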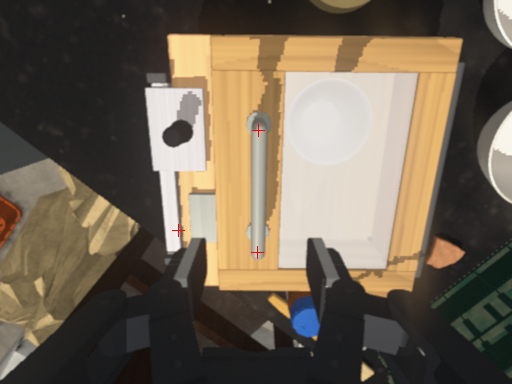

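The plate is fully left and the tongue is uncovered at (202,215). The bar at column 258 lies under the tool as predicted. I'll go down and grip the bar.

Call:
play_rows(
  plan=[0,0,0,0,0.001,0.05,0.6,0,0,0,0,0.001,0.085,0.6,0,0,0,0,0.001,0.1,0.5,0,0,0,0,0.001,0.1,0,0,0,0,0,0.001,0.1,0,0,0,0,0,0.001,0.1,0,0,0,0,0,0.001,0.1,0,0,0,0,0,0.001,0.1,0,0,0,0,0,0.001,0.1,0],
  squeeze=60,
)

```text
clock: 7.18
position: [0.5578, -0.077, 0.1469]
ee_rot: [0.725, 0.688, 0.0, 0.001]
ft_force: [-5.7, 1.9, 6.2]
grip_width: 0.117
grasp_force: 58.7
```

```bash
python3 - <<'E'
import numpy as np
from workcell import status
o=status.get_obs();print(o["position"],o["ft_force"],o["grip_width"],o["grasp_force"])
a0=np.arctan2(.05,-.16);r=np.hypot(.05,.16)
for d in range(3,49,3):
    a=a0-np.radians(d);print(d,round(r*np.cos(a)+.16,4),round(-(r*np.sin(a)-.05),4))
E
```

```text
[ 0.55777959 -0.07698346  0.14688714] [-5.7211319   1.94204364  6.19255386] 0.11652420379999481 58.68364691734314
3 0.0028 -0.0083
6 0.0061 -0.0165
9 0.0098 -0.0244
12 0.0139 -0.0322
15 0.0184 -0.0397
18 0.0233 -0.047
21 0.0285 -0.054
24 0.0342 -0.0608
27 0.0401 -0.0672
30 0.0464 -0.0733
33 0.053 -0.0791
36 0.0599 -0.0845
39 0.0671 -0.0895
42 0.0746 -0.0942
45 0.0822 -0.0985
48 0.0901 -0.1024
```

Call:
play_rows(
  plan=[0,0,0,0,0.003,-0.008,0,0,0,0,0,0.006,-0.0165,0,0,0,0,0,0.01,-0.0245,0,0,0,0,0,0.014,-0.032,0,0,0,0,0,0.0185,-0.04,0,0,0,0,0,0.023,-0.047,0,0,0,0,0,0.0285,-0.054,0,0,0,0,0,0.034,-0.061,0,0,0,0,0,0.034,-0.061,0],
)

```text
clock: 8.3
position: [0.5902, -0.079, 0.2076]
ee_rot: [0.725, 0.688, -0.001, -0.001]
ft_force: [-16.2, 1.8, 6.7]
grip_width: 0.116
grasp_force: 59.0
```

Call:
play_rows(
  plan=[0,0,0,0,0.006,-0.0065,0,0,0,0,0,0.012,-0.0125,0,0,0,0,0,0.019,-0.0185,0,0,0,0,0,0.0255,-0.0235,0,0,0,0,0,0.033,-0.0285,0,0,0,0,0,0.0405,-0.0335,0,0,0,0,0,0.048,-0.0375,0,0,0,0,0,0.048,-0.0375,0,0,0,0,0,0.048,-0.0375,0],
)

```text
clock: 9.43
position: [0.6401, -0.082, 0.2484]
ee_rot: [0.726, 0.688, 0.001, 0.002]
ft_force: [-13.0, 0.5, 20.0]
grip_width: 0.115
grasp_force: 61.7
```

```bash
python3 - <<'E'
import numpy as np,cv2
from workcell import status,viewer
from fit import world,proj
o=status.get_obs();print(o["clock"],o["position"],o["ft_force"],o["grip_width"],o["grasp_force"],abs(o["joint_velocities"]).max())
p=[.6174,-.0794,-.0541]
H=world(p,(.1,0,.1));g=o["position"]+[0,0,.005]
c,s=np.cos(p[2]),np.sin(p[2]);dx=(g-H)@[c,s,0];dz=g[2]-.1
print("angle",162.65-np.degrees(np.arctan2(dz,dx)),np.hypot(dx,dz))
i=viewer.camera("side")[:,:,::-1].copy();t=viewer.camera("top")[:,:,::-1].copy()
def lid(th,x,y,z): 
    C,S=np.cos(th),np.sin(th);return world(p,(.1+C*x+S*z,y,.1-S*x+C*z))
for im,n in((i,"side"),(t,"top")):
  for d,col in((39.3,(255,0,0)),(45,(0,0,255)),(50.7,(0,255,0))):
    for y in(-.118,.118):
      cv2.circle(im,tuple(int(v) for v in proj(n,lid(np.radians(d),-.2,y,.01)).round()),1,col,-1)
f=lambda im,a,b:cv2.resize(im[a:a+160,b:b+160],(400,400),interpolation=cv2.INTER_CUBIC)
cv2.imwrite("pics/end.png",np.hstack([f(t,110,220),f(i,140,160)]))
E
```

```text
9.425 [ 0.6401108  -0.08202505  0.24840408] [-13.02460625   0.51065305  20.02249697] 0.11494020702803309 61.70050799846649 0.00237781330377033
angle 45.94217104950933 0.17172547172456504
```

View pics/end.png

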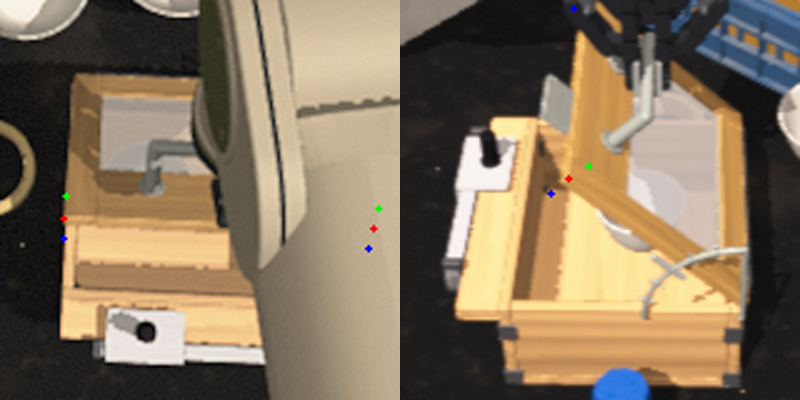

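The lid's front corners coincide with the 45° markers, at (64,217) in the top view and (568,180) in the side view. The grip is firm and the arm is still, so I'll hand in.

```bash
python3 -c "
from workcell import manip
print(manip.hand_in())"
```

```text
the job is handed in; nothing more can be done
None
```

I slid the guard plate to its left stop and handed the job in with the fingers gripping the lid's bar and the lid at about 45° (46° by the arm's pose, 45° in the images); the hand-in returned no verdict.

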